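Find the rocking jar lid and hold it home

TASK

Four glass jars of bolts with blue push-in lids stand in the red crate, and one of the lids is not home: it rocks when its edge is pressed. Press lightly on the edge of the lids with a closed fingertip to find the one that rocks, then press that lid down in its middle until it is fully home and level like the others, and finish while still holding it down, since its freshly glued springy seal lifts it again if you let go. Pick nothing up, and leave the other things in and around the crate where they stand.

Things in the scene. Friction and masses are not known exactly. Their poses are not given: they have to be found in the camera images.
- crate: low red plastic drinks crate, 300 x 400 mm and 118 mm high, fixed on the bench with fixed glass jars 150 mm high in it; origin at the centre of its underside, x along its 300 mm side, z up. Its six compartments (two along x, three along y) hold four jars with lids, the spray can and the glue bottle, in any order; the centres of neighbouring compartments are 144 mm apart along x and 130 mm along y
- top_1 (a point): centre of the flat top of the lid of jar 1: round blue push-in lid, white disc on top, 100 mm across, edge 10 mm thick, 80 g, z square to its top. Loose in the jar's mouth, centred to 3 mm by a 73 mm plug. Home, it is level with its top 168 mm above the bench and does not move when pressed up to 40 mm from its middle. Any one of the four is not home: see lid_1
- lid_1: lid 1 again, origin at the centre of its edge's underside, 10 mm below its top. The lid that is not home stands 4 mm high on a springy seal, level if untouched. Under 1 N about 38 mm from its middle tips it some 0.09 rad until that edge meets the rim; let go, it levels. Pressing the edge never seats it. A push of about 8 N near its middle sinks it home; 10 to 20 N holds it; let go, it rises
- top_2 (a point): centre of the flat top of the lid of jar 2: round blue push-in lid, white disc on top, 100 mm across, edge 10 mm thick, 80 g, z square to its top. Loose in the jar's mouth, centred to 3 mm by a 73 mm plug. Home, it is level with its top 168 mm above the bench and does not move when pressed up to 40 mm from its middle. Any one of the four is not home: see lid_2
- lid_2: lid 2 again, origin at the centre of its edge's underside, 10 mm below its top. The lid that is not home stands 4 mm high on a springy seal, level if untouched. Under 1 N about 38 mm from its middle tips it some 0.09 rad until that edge meets the rim; let go, it levels. Pressing the edge never seats it. A push of about 8 N near its middle sinks it home; 10 to 20 N holds it; let go, it rises
- top_3 (a point): centre of the flat top of the lid of jar 3: round blue push-in lid, white disc on top, 100 mm across, edge 10 mm thick, 80 g, z square to its top. Loose in the jar's mouth, centred to 3 mm by a 73 mm plug. Home, it is level with its top 168 mm above the bench and does not move when pressed up to 40 mm from its middle. Any one of the four is not home: see lid_3
- lid_3: lid 3 again, origin at the centre of its edge's underside, 10 mm below its top. The lid that is not home stands 4 mm high on a springy seal, level if untouched. Under 1 N about 38 mm from its middle tips it some 0.09 rad until that edge meets the rim; let go, it levels. Pressing the edge never seats it. A push of about 8 N near its middle sinks it home; 10 to 20 N holds it; let go, it rises
- top_4 (a point): centre of the flat top of the lid of jar 4: round blue push-in lid, white disc on top, 100 mm across, edge 10 mm thick, 80 g, z square to its top. Loose in the jar's mouth, centred to 3 mm by a 73 mm plug. Home, it is level with its top 168 mm above the bench and does not move when pressed up to 40 mm from its middle. Any one of the four is not home: see lid_4
- lid_4: lid 4 again, origin at the centre of its edge's underside, 10 mm below its top. The lid that is not home stands 4 mm high on a springy seal, level if untouched. Under 1 N about 38 mm from its middle tips it some 0.09 rad until that edge meets the rim; let go, it levels. Pressing the edge never seats it. A push of about 8 N near its middle sinks it home; 10 to 20 N holds it; let go, it rises
- spray: green and white spray can, 52 mm across, 154 mm high, standing in the crate; origin at the centre of its underside. Leave it alone
- glue: yellow glue bottle with a red nozzle, 58 mm across, 148 mm high, standing in the crate; origin at the centre of its underside. Leave it alone
- tape: roll of tan tape, 100 mm across, 48 mm high, flat on the bench left of the crate; origin at the centre of its underside. Leave it alone
- beer: brown bottle, 62 mm across, 200 mm high, on the bench left of the crate; origin at the centre of its underside. Leave it alone
- driver: screwdriver, 200 mm long, lying on the bench right of the crate; its origin lies on it. Leave it alone
- mug: white mug, 80 mm across, 85 mm high, on the bench right of the crate; origin at the centre of its underside. Leave it alone
- padlock: brass padlock, 45 x 75 mm and 22 mm high, lying on the bench right of the crate; its origin lies on it. Leave it alone
Things that resemble listed ones, but are neither listed nor needed, are in the scene too. What is shaped like the lid_2 but brown or yellow is not meant. Leave any orange look-alike of the lid_4 alone.

How it is judged:
By the outcome, as a careful person would: the job done as asked, in the order asked, and still so for the second after the job is handed in, while the arm keeps its last pose, push and grip.
It also fails if it takes over 48 s, if anything falls off the work surface, if the arm or the gripper's body presses on something with over 40 N, if the wrist force passes 120 N, or if a joint passes its speed limit or range.

ROBOT

A 7-joint arm with a two-finger parallel gripper is mounted at the origin on the work surface. World frame = base frame: x ahead of the robot, y to its left, z up, the work surface at z = 0. Lengths are in m, angles in rad, forces in N, time in s.
With the tool pointing down it reaches from about 0.4 to 0.85 m from the base axis. Payload 10.4 kg.
Tool frame: the origin (TCP) lies at the very end of the fingers, on their centre line; the grasp point (between the pads) lies 19 mm behind it; x points along the fingers, z is the direction in which the jaws open and shut, and the axes are right-handed (so a half turn about x gives the same grasp; the last joint's range is limited). The gripper opens to 85 mm and grips with 20 to 120 N. Pads are 22 mm wide; open, the fingers measure 114 mm over their backs; the gripper's body (76 mm by 85 mm) begins 54 mm behind the grasp point. The pads swing forward as they close: fully open they stand 13 mm farther back than shut.
Start: joints at [1.236, 0.332, -0.065, 1.46, 0.022, 1.35, -0.088], TCP at [0.192, -0.595, 0.231] pointing down, gripper open.
Joint ranges: [-2.6, 2.6], [-0.5, 2.12], [-1.47, 1.34], [0.16, 2.42], [-1.27, 4.41], [0.06, 2.06], [-2.6, 2.6]. Speed limits (rad/s): [2.22, 2.22, 2.79, 2.79, 3.14, 3.14, 3.14].

INTERFACE

Orientations are given as a unit quaternion [x, y, z, w].
In Python, from workcell import telemetry, viewer, manip, spot_in, mark_of gives the robot as it stands. The module is installed in compiled form; this text tells all that it offers.
- The arm moves only by the shell command python3 -m crank 'ROWS' [FORCE]. ROWS is JSON, a list of rows, each a list of 3 entries, a list of its own where there are three numbers: the closure, from 0 (fully open) to 1 (shut), then the shift along the world's x, y, z in cm, then the turn, a rotation vector about the world's x, y, z in rad. A call has 1 to 12 rows; each row shifts and turns the commanded pose from where the row before left it; what a row does not reach is not made up. A row lasts 1/12 s, in which the tool goes at most 41.7 mm and 7.16 degrees, less where a joint would pass 70% of its speed; a pose out of reach is approached as far as the arm can. A call with a gripper value outside its range is refused whole. The fingers move at their own pace and stop on an object; FORCE is the grip in N (left out, the last holds). Time passes only in rows, so rows that do not move let the fingers close. It gives the time, the measured TCP pose, the force and the opening at its end, in the units of the state.
- telemetry.get_obs(): the state, without advancing time (a new reading comes with each control period).
- viewer.camera(name): name is "side" or "top"; returns a dict with "frame" (420x560x3 uint8, red, green, blue), "intrinsics" (3x3 intrinsics, pixels), "cam_to_world" (4x4, takes a point from camera to world coordinates). Camera axes: x right, y up, looking along -z (the intrinsics and any distortion apply to the point x, -y, -z); pixel columns grow to the right and rows downward; lengths in m; the calibration is good to about 2 mm. A picture is of the moment at which its call begins. There is no depth.
- manip.hand_in(): hands the job in, once; it reports no verdict.
Trained networks look in a picture, given as the dict that the camera call returned (one of the last four; its "shot" number tells which), for a name from the list of things; names that differ only in an ending like _2 or _b are one class to them, and where a whole thing is asked for, a point or a joint stands for the part that bears it (a point fixed in the world has none). Each returns a list of dicts, best first, with "conf" (0 to 1); they miss things now and then, are a little off and sometimes report something else, mostly with a low value. They report only what shows in the picture. A call takes as long as a camera call. They do not tell look-alikes from the thing itself.
- spot_in(thing, picture): "location" ([x, y, z] in m, in the coordinates of the camera as it stood for that picture, good to about 4 mm: the middle of the surface that is visible of it).
- mark_of(thing, picture): "location" ([x, y, z] in m, in the coordinates of the camera as it stood for that picture, good to about 4 mm: a listed point, or the origin of a listed thing).
The state is a dict: "clock": time; "joint_pos": joint angles; "joint_velocities": joint speeds; "tau": joint torques, N m; "position": TCP position; "ee_rot": TCP orientation; "ft_force": force on the tool from outside, world axes, zero at the start; "torque": the same for the moment, N m; "grip_width": opening from 0.0 (shut) to 1.0 (fully open).
Only numpy, scipy, OpenCV 4.12 (cv2) and the standard library are available. Lean on these libraries where they do the work, as an engineer would, in place of code of your own. Each camera call takes 0.05 s, during which the arm holds its last target. There are 200 camera calls.

## Working session

There is one attempt and no reset: what is moved stays moved. The work goes in short steps, Python scripts to look and compute and a shell command to move; the robot and the scene stay as the last step left them, time stands still between calls to the robot, and variables do not carry over. Pictures are saved under pics/ and viewed, about 8 in all and at most 12, crops included, and the job is handed in when it is done.

```bash
mkdir -p pics
cat > h.py <<'E'
import numpy as np, cv2
from workcell import telemetry, viewer, manip, spot_in, mark_of
def shot(n,f=None):
    c=viewer.camera(n)
    if f: cv2.imwrite('pics/'+f,c["frame"][:,:,::-1])
    return c
def W(c,p): return (np.array(c["cam_to_world"])@np.r_[p,1])[:3]
def pix(c,w):
    q=np.linalg.inv(np.array(c["cam_to_world"]))@np.r_[w,1]; v=np.array(c["intrinsics"])@[q[0],-q[1],-q[2]]
    return (v[:2]/v[2]).round(1)
def ray(c,u,v,z):
    M=np.array(c["cam_to_world"]); d=np.linalg.inv(np.array(c["intrinsics"]))@[u,v,1]; d=M[:3,:3]@[d[0],-d[1],-d[2]]
    return M[:3,3]+d*(z-M[2,3])/d[2]
E
python3 - <<'E'
from h import *
for n in("top","side"):
    c=shot(n,n+"0.png")
    for t in("top_1","lid_1","crate","spray","glue"):
        for r in mark_of(t,c): 
            w=W(c,r["location"]); print(n,t,round(r["conf"],2),w.round(3),pix(c,w))
o=telemetry.get_obs(); print({k:np.round(o[k],3) for k in("clock","position","ee_rot","ft_force","grip_width")})
E
```

```text
top top_1 0.95 [0.463 0.029 0.173] [282.5 215.3]
top top_1 0.92 [0.293 0.188 0.027] [229.9 280. ]
top top_1 0.85 [ 0.265 -0.376  0.029] [425.3 284.5]
top top_1 0.83 [ 0.483 -0.1    0.17 ] [331.3 206.4]
top top_1 0.79 [ 0.509 -0.229  0.17 ] [380.  195.3]
top top_1 0.64 [ 0.286 -0.238  0.03 ] [377.  278.5]
top top_1 0.62 [0.6   0.054 0.169] [271.5 164.7]
top lid_1 0.97 [0.288 0.185 0.013] [231.5 281.5]
top lid_1 0.93 [ 0.266 -0.375  0.011] [422.7 283.8]
top lid_1 0.79 [ 0.507 -0.234  0.162] [381.2 196.5]
top lid_1 0.77 [ 0.292 -0.24   0.014] [376.2 276.2]
top lid_1 0.67 [0.465 0.026 0.163] [283.5 214.9]
top lid_1 0.61 [ 0.485 -0.102  0.162] [331.6 206.1]
top lid_1 0.56 [0.595 0.054 0.16 ] [271.8 167.3]
top crate 0.91 [ 0.557 -0.092 -0.001] [321.6 189.2]
top spray 0.72 [ 0.622 -0.08   0.009] [317.1 167.5]
top glue 0.86 [ 0.65  -0.201  0.009] [356.4 157.4]
top glue 0.6 [ 0.507 -0.23   0.172] [380.8 195.8]
side top_1 0.97 [0.468 0.03  0.168] [288.2 194.6]
side top_1 0.91 [ 0.272 -0.377  0.025] [350.3 164.5]
side top_1 0.83 [0.599 0.062 0.167] [243.4 198.1]
side top_1 0.83 [ 0.509 -0.232  
[... 194 characters left out ...]
.601 0.058 0.158] [243.1 199.9]
side lid_1 0.91 [ 0.289 -0.241  0.008] [345.  188.4]
side lid_1 0.91 [0.297 0.19  0.014] [340.4 274. ]
side lid_1 0.9 [ 0.492 -0.1    0.158] [285.3 172.6]
side lid_1 0.83 [0.466 0.026 0.156] [289.  197.2]
side lid_1 0.76 [ 0.271 -0.374  0.011] [350.1 167.9]
side lid_1 0.74 [ 0.509 -0.231  0.16 ] [285.  150.5]
side lid_1 0.68 [ 0.706 -0.403 -0.002] [241.5 160. ]
side crate 0.61 [ 0.559 -0.091 -0.001] [265.9 210.8]
side glue 0.5 [ 0.654 -0.2    0.008] [244.8 188.2]
{'clock': np.float64(0.6), 'position': array([ 0.192, -0.595,  0.231]), 'ee_rot': array([ 0.416,  0.572, -0.416,  0.572]), 'ft_force': array([-0.02 ,  0.241,  0.083]), 'grip_width': np.float64(0.998)}
```

Run:
```python
import cv2
a=cv2.imread('pics/top0.png')[120:320,200:450]; b=cv2.imread('pics/side0.png')[100:300,200:400]
cv2.imwrite('pics/v1.png',cv2.hconcat([cv2.resize(a,(440,352),interpolation=cv2.INTER_CUBIC),cv2.resize(b,(352,352),interpolation=cv2.INTER_CUBIC)]))
from scipy.spatial.transform import Rotation as R
print(R.from_quat([0.416,0.572,-0.416,0.572]).as_matrix().round(2))
```

```text
[[ 0.    0.95  0.31]
 [ 0.    0.31 -0.95]
 [-1.    0.    0.  ]]
```

View pics/v1.png

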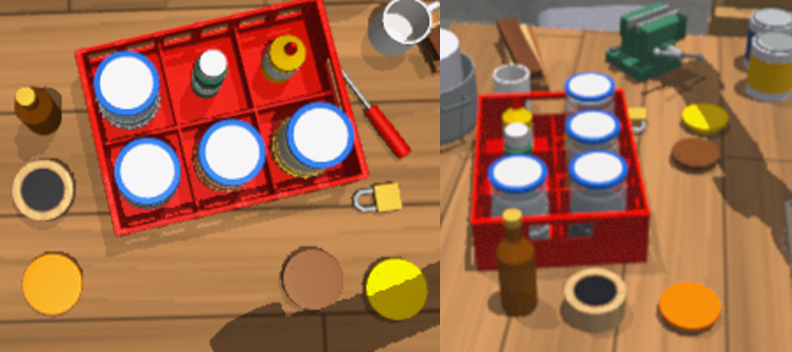

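View pics/side0.png

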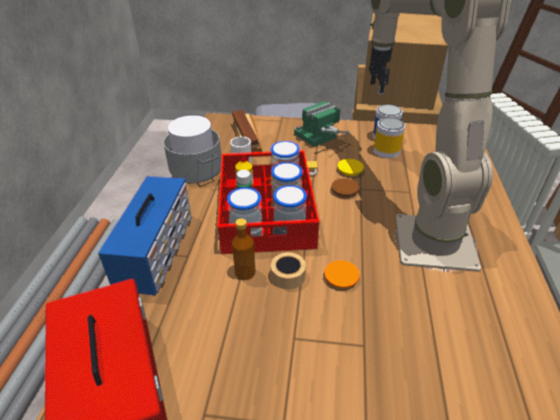

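The blue lids stand in the crate at side pixels A (288,195), B (286,170), C (285,147) and D (243,198). The look-alikes lie flat on the bench: orange (343,273), brown (345,185) and yellow (350,165), with z about 0.02. The four blue lids at z about 0.17 are the ones meant. I'll check the full top view to see whether the path is clear.

View pics/top0.png

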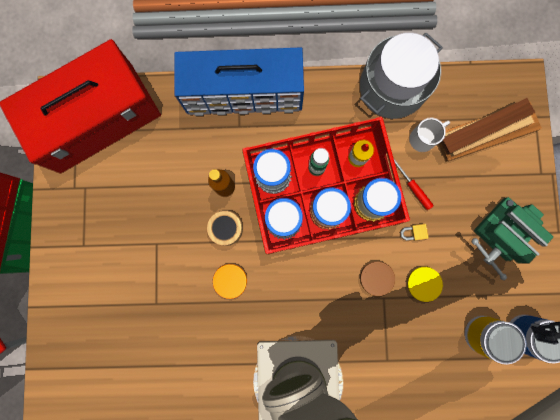

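```bash
python3 -m crank '[[1,[0,0,2],[0,0,0]],[1,[0,0,2],[0,0,0]],[1,[0,0,0],[0,0,0]],[1,[0,0,0],[0,0,0]]]'
```

```text
clock: 0.93
position: [0.1919, -0.5954, 0.2726]
ee_rot: [0.416, 0.571, -0.417, 0.572]
ft_force: [0.3, -0.5, -0.4]
grip_width: 0.453
```

Top view: the four lids in the crate are at (271,170), (283,217), (331,207) and (380,198). The vise at (510,235) and the cans at (500,340) stay clear of the path at z 0.27. I'm moving to the robot-side edge of lid C.

```bash
python3 -m crank '[[1,[1.5,2,0],[0,0,0]],[1,[2.4,3,0],[0,0,0]],[1,[2.4,3,0],[0,0,0]],[1,[2.4,3.1,0],[0,0,0]],[1,[2.4,3.1,0],[0,0,0]],[1,[2.4,3.1,0],[0,0,0]],[1,[2.4,3.1,-0.5],[0,0,0]],[1,[2.4,3.1,-1],[0,0,0]],[1,[2.4,3.1,-1],[0,0,0]],[1,[2.4,3.1,-1],[0,0,0]],[1,[2.4,3.1,-1],[0,0,0]],[1,[2.4,3.1,-1],[0,0,0]]]'
python3 - <<'E'
from h import *
o=telemetry.get_obs();p=o["position"];print(p.round(4),np.round(o["ft_force"],2),((np.array([.471,-.238,.18])-p)*100).round(2))
E
```

```text
clock: 1.93
position: [0.4712, -0.234, 0.2152]
ee_rot: [0.416, 0.572, -0.416, 0.571]
ft_force: [0.6, 0.1, 0.0]
grip_width: 0.003
[ 0.4712 -0.234   0.2152] [0.57 0.06 0.02] [-0.02 -0.4  -3.52]
```

```bash
python3 -m crank '[[1,[0,-0.3,-1.5],[0,0,0]],[1,[0,0,-1.5],[0,0,0]],[1,[0,0,-0.5],[0,0,0]],[1,[0,0,0],[0,0,0]],[1,[0,0,0],[0,0,0]]]'
python3 -m crank '[[1,[0,0,-0.2],[0,0,0]],[1,[0,0,-0.2],[0,0,0]],[1,[0,0,-0.2],[0,0,0]],[1,[0,0,0],[0,0,0]]]'
python3 -m crank '[[1,[0,0,-0.1],[0,0,0]],[1,[0,0,-0.1],[0,0,0]],[1,[0,0,0],[0,0,0]]]'
python3 -m crank '[[1,[0,0,-0.1],[0,0,0]],[1,[0,0,0],[0,0,0]]]'
```

```text
clock: 2.35
position: [0.4704, -0.2391, 0.1814]
ee_rot: [0.416, 0.572, -0.417, 0.571]
ft_force: [0.2, -1.3, 0.5]
grip_width: -0.001
clock: 2.68
position: [0.4706, -0.239, 0.1752]
ee_rot: [0.416, 0.571, -0.416, 0.572]
ft_force: [-0.7, 0.9, 0.6]
grip_width: -0.003
clock: 2.93
position: [0.4707, -0.2389, 0.1732]
ee_rot: [0.416, 0.572, -0.416, 0.572]
ft_force: [-0.5, 0.5, 0.1]
grip_width: -0.001
clock: 3.1
position: [0.4707, -0.2389, 0.1722]
ee_rot: [0.416, 0.572, -0.416, 0.572]
ft_force: [-0.0, -0.1, -0.5]
grip_width: -0.003
```

```bash
cat > snap.py <<'E'
import sys; from h import *
for n in("top","side"): shot(n,f"{sys.argv[1]}_{n}.png")
E
python3 snap.py C0
python3 -m crank '[[1,[0,0,-0.1],[0,0,0]],[1,[0,0,-0.1],[0,0,0]],[1,[0,0,-0.1],[0,0,0]],[1,[0,0,0],[0,0,0]]]'
python3 -m crank '[[1,[0,0,-0.1],[0,0,0]],[1,[0,0,0],[0,0,0]],[1,[0,0,0],[0,0,0]]]'
python3 -m crank '[[1,[0,0,-0.1],[0,0,0]],[1,[0,0,0],[0,0,0]],[1,[0,0,0],[0,0,0]]]'
python3 snap.py C1
python3 - <<'E'
import cv2
from h import *
c=viewer.camera("side");print(pix(c,[.5085,-.2315,.17]))
u,v=pix(c,[.5085,-.2315,.17]).astype(int)
t=[cv2.resize(cv2.imread(f'pics/C{i}_{n}.png')[b-30:b+30,a-35:a+35],(400,300),interpolation=cv2.INTER_CUBIC) for n,a,b in(("side",u,v),("top",380,197)) for i in(0,1)]
cv2.imwrite('pics/vC.png',cv2.vconcat([cv2.hconcat(t[:2]),cv2.hconcat(t[2:])]))
E
```

```text
clock: 3.53
position: [0.4705, -0.239, 0.1692]
ee_rot: [0.416, 0.572, -0.416, 0.571]
ft_force: [-0.9, 0.2, 1.1]
grip_width: 0.006
clock: 3.78
position: [0.4708, -0.239, 0.1686]
ee_rot: [0.416, 0.571, -0.416, 0.572]
ft_force: [-2.9, 0.2, 4.7]
grip_width: -0.003
clock: 4.03
position: [0.4712, -0.239, 0.1682]
ee_rot: [0.416, 0.571, -0.416, 0.572]
ft_force: [-3.2, -0.1, 8.8]
grip_width: 0.005
[285. 148.]
```

View pics/vC.png

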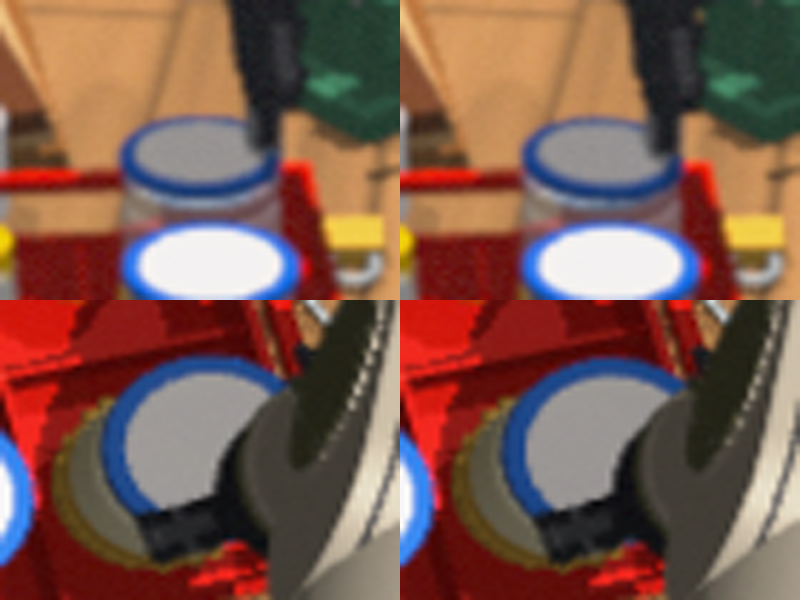

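Pressed, lid C looks unchanged: its side-view rim stays at crop y 117 in both pictures. Firm contact came at 0.1687. I'll check that with numbers, then move on.

```bash
cat > flow.py <<'E'
import sys; from h import *
# edge rows of the lid rim in unoccluded columns: sub-pixel vertical shift via phase/ECC per patch, lid vs reference
def sh(a,b,box):
    x0,x1,y0,y1=box; a=a[y0:y1,x0:x1].astype(np.float32); b=b[y0:y1,x0:x1].astype(np.float32)
    Wm=np.eye(2,3,dtype=np.float32)
    try: cc,Wm=cv2.findTransformECC(a,b,Wm,cv2.MOTION_TRANSLATION,(3,100,1e-5),None,3); return Wm[:,2].round(2),round(cc,3)
    except cv2.error as e: return "fail"
k=sys.argv[1]; n=sys.argv[2]; A=cv2.imread(f'pics/{k}0_{n}.png'); B=cv2.imread(f'pics/{k}1_{n}.png')
A=A[:,:,2]; B=B[:,:,2]  # red channel: white/red vs blue
for s in sys.argv[3:]: print(n,s,sh(A,B,list(map(int,s.split(",")))))
E
python3 flow.py C side 269,284,134,154 282,292,134,142 277,292,153,164; python3 flow.py C top 359,374,184,206 362,390,180,196
python3 -m crank '[[1,[0,0,1],[0,0,0]],[1,[0,0,1],[0,0,0]],[1,[-0.5,3,0],[0,0,0]],[1,[-0.5,3.3,0],[0,0,0]],[1,[-0.5,3.3,0],[0,0,0]],[1,[-0.5,3.3,0],[0,0,0]],[1,[0,0,-0.8],[0,0,0]],[1,[0,0,-0.6],[0,0,0]],[1,[0,0,0],[0,0,0]],[1,[0,0,0],[0,0,0]]]'
```

```text
side 269,284,134,154 (array([0.48, 0.11], dtype=float32), 0.894)
side 282,292,134,142 fail
side 277,292,153,164 (array([1.61, 0.5 ], dtype=float32), 0.933)
top 359,374,184,206 (array([0.11, 0.64], dtype=float32), 0.994)
top 362,390,180,196 (array([0. , 0.6], dtype=float32), 0.992)
clock: 5.02
position: [0.4507, -0.1109, 0.1733]
ee_rot: [0.417, 0.571, -0.417, 0.571]
ft_force: [-0.9, -0.9, -0.2]
grip_width: 0.002
```

```bash
python3 snap.py B0
cp pics/C1_top.png pics/X0_top.png; cp pics/B0_top.png pics/X1_top.png; cp pics/C1_side.png pics/X0_side.png; cp pics/B0_side.png pics/X1_side.png
echo ref; python3 flow.py C top 230,260,240,280 258,285,150,190; python3 flow.py C side 230,262,185,215
echo release; python3 flow.py X top 359,374,184,206 362,390,180,196 258,285,150,190;python3 flow.py X side 269,284,134,154
python3 -c "
import cv2
for n,(a,b,c,d) in dict(top=(345,415,170,225),side=(255,325,120,175)).items():
    cv2.imwrite(f'pics/q_{n}.png',cv2.hconcat([cv2.resize(cv2.imread(f'pics/{k}_{n}.png')[c:d,a:b],(260,204),interpolation=cv2.INTER_CUBIC) for k in('C0','C1','B0')]))
cv2.imwrite('pics/q.png',cv2.vconcat([cv2.imread('pics/q_top.png'),cv2.imread('pics/q_side.png')]))"
```

```text
ref
top 230,260,240,280 (array([0.01, 0.01], dtype=float32), 1.0)
top 258,285,150,190 (array([-0., -0.], dtype=float32), 1.0)
side 230,262,185,215 (array([0., 0.], dtype=float32), 1.0)
release
top 359,374,184,206 fail
top 362,390,180,196 fail
top 258,285,150,190 (array([-0.01,  0.01], dtype=float32), 1.0)
side 269,284,134,154 (array([-1.56, -0.48], dtype=float32), 0.488)
```

View pics/q.png

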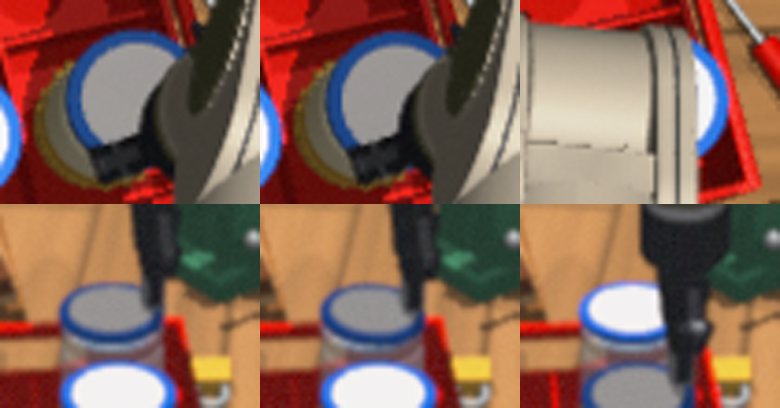

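```bash
python3 -m crank '[[1,[0,0.2,-0.1],[0,0,0]],[1,[0,0,-0.1],[0,0,0]],[1,[0,0,-0.1],[0,0,0]],[1,[0,0,0],[0,0,0]]]'
python3 -m crank '[[1,[0,0,-0.1],[0,0,0]],[1,[0,0,0],[0,0,0]],[1,[0,0,0],[0,0,0]]]'
python3 -m crank '[[1,[0,0,-0.1],[0,0,0]],[1,[0,0,0],[0,0,0]],[1,[0,0,0],[0,0,0]]]'
python3 -m crank '[[1,[0,0,-0.05],[0,0,0]],[1,[0,0,0],[0,0,0]],[1,[0,0,0],[0,0,0]]]'
python3 snap.py B1
python3 flow.py B side 269,284,156,178 275,291,158,166 ; python3 flow.py B top 310,330,185,215 312,335,185,200
python3 -c "
import cv2
for n,(a,b,c,d) in dict(top=(297,367,175,230),side=(255,325,143,198)).items():
    cv2.imwrite(f'pics/q_{n}.png',cv2.hconcat([cv2.resize(cv2.imread(f'pics/{k}_{n}.png')[c:d,a:b],(390,306),interpolation=cv2.INTER_CUBIC) for k in('B0','B1')]))
cv2.imwrite('pics/q2.png',cv2.vconcat([cv2.imread('pics/q_top.png'),cv2.imread('pics/q_side.png')])[:600])"
```

```text
clock: 5.45
position: [0.4506, -0.108, 0.1701]
ee_rot: [0.416, 0.572, -0.416, 0.571]
ft_force: [-0.6, -0.0, 0.4]
grip_width: 0.002
clock: 5.7
position: [0.4507, -0.1079, 0.1693]
ee_rot: [0.416, 0.572, -0.416, 0.572]
ft_force: [-0.3, 0.1, 0.2]
grip_width: -0.005
clock: 5.95
position: [0.4507, -0.1079, 0.1683]
ee_rot: [0.416, 0.572, -0.416, 0.572]
ft_force: [-0.6, -0.1, 0.5]
grip_width: 0.005
clock: 6.2
position: [0.4508, -0.1079, 0.1679]
ee_rot: [0.416, 0.571, -0.416, 0.572]
ft_force: [-0.5, 0.5, 1.4]
grip_width: -0.001
side 269,284,156,178 (array([-0.03,  0.04], dtype=float32), 0.997)
side 275,291,158,166 (array([-0.01,  0.01], dtype=float32), 0.999)
top 310,330,185,215 (array([-0.64,  0.31], dtype=float32), 0.91)
top 312,335,185,200 (array([-1.83,  0.81], dtype=float32), 0.92)
```

View pics/q2.png

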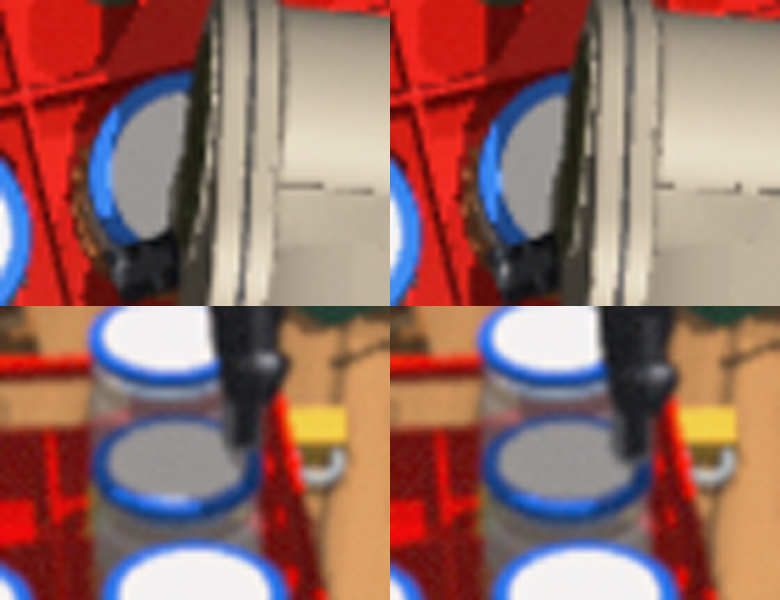

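Lid B is level and did not move: firm contact came only at 0.168 and the side flow is 0.03 px. Lid C met the finger about 1 mm higher and moved by 0.6 px, so it is suspect. Next I'm testing A, then D.

```bash
python3 -m crank '[[1,[0,0,1],[0,0,0]],[1,[0,0,1],[0,0,0]],[1,[-0.5,3.1,0],[0,0,0]],[1,[-0.6,3.3,0],[0,0,0]],[1,[-0.6,3.3,0],[0,0,0]],[1,[-0.6,3.3,0],[0,0,0]],[1,[0,0,-0.8],[0,0,0]],[1,[0,0,-0.6],[0,0,0]],[1,[0,0,0],[0,0,0]],[1,[0,0,0],[0,0,0]]]'
python3 snap.py A0
python3 -m crank '[[1,[0,0,-0.2],[0,0,0]],[1,[0,0,-0.1],[0,0,0]],[1,[0,0,0],[0,0,0]],[1,[0,0,0],[0,0,0]]]'
python3 -m crank '[[1,[0,0,-0.1],[0,0,0]],[1,[0,0,0],[0,0,0]],[1,[0,0,0],[0,0,0]]]'
python3 -m crank '[[1,[0,0,-0.1],[0,0,0]],[1,[0,0,0],[0,0,0]],[1,[0,0,0],[0,0,0]]]'
python3 snap.py A1
python3 flow.py A side 271,286,181,205 275,291,182,190; python3 flow.py A top 262,278,200,230
```

```text
clock: 7.13
position: [0.4278, 0.021, 0.1739]
ee_rot: [0.417, 0.571, -0.417, 0.571]
ft_force: [-0.0, -0.5, -0.3]
grip_width: -0.004
clock: 7.57
position: [0.4277, 0.022, 0.1708]
ee_rot: [0.416, 0.572, -0.416, 0.571]
ft_force: [-0.2, 0.7, 0.2]
grip_width: -0.001
clock: 7.82
position: [0.4277, 0.0222, 0.1698]
ee_rot: [0.416, 0.572, -0.416, 0.572]
ft_force: [-1.0, -0.4, 0.2]
grip_width: 0.002
clock: 8.07
position: [0.4277, 0.0221, 0.1688]
ee_rot: [0.416, 0.572, -0.416, 0.572]
ft_force: [-0.8, 0.3, -0.2]
grip_width: -0.0
side 271,286,181,205 (array([-0.  , -0.01], dtype=float32), 1.0)
side 275,291,182,190 (array([ 0.03, -0.02], dtype=float32), 0.997)
top 262,278,200,230 (array([-0.67, -0.37], dtype=float32), 0.913)
```

```bash
python3 -m crank '[[1,[0,0,-0.1],[0,0,0]],[1,[0,0,-0.03],[0,0,0]],[1,[0,0,0],[0,0,0]],[1,[0,0,0],[0,0,0]]]'
python3 snap.py A1
python3 flow.py A side 271,286,181,205 275,291,182,190
python3 -m crank '[[1,[0,0,1.2],[0,0,0]],[1,[0,0,1.2],[0,0,0]],[1,[3,0.5,0],[0,0,0]],[1,[3.5,0.8,0],[0,0,0]],[1,[3.5,0.8,0],[0,0,0]],[1,[3.6,0.8,0],[0,0,0]],[1,[0,0,-0.8],[0,0,0]],[1,[0,0,-0.8],[0,0,0]],[1,[0,0,-0.2],[0,0,0]],[1,[0,0,0],[0,0,0]],[1,[0,0,0],[0,0,0]]]'
python3 snap.py D0
python3 -m crank '[[1,[0,0,-0.2],[0,0,0]],[1,[0,0,-0.1],[0,0,0]],[1,[0,0,0],[0,0,0]],[1,[0,0,0],[0,0,0]]]'
python3 -m crank '[[1,[0,0,-0.1],[0,0,0]],[1,[0,0,0],[0,0,0]],[1,[0,0,0],[0,0,0]]]'
```

```text
clock: 8.5
position: [0.4279, 0.0221, 0.1678]
ee_rot: [0.416, 0.571, -0.416, 0.572]
ft_force: [-1.7, -0.0, 4.8]
grip_width: -0.005
side 271,286,181,205 (array([-0.01,  0.02], dtype=float32), 0.999)
side 275,291,182,190 (array([ 0.02, -0.02], dtype=float32), 0.998)
clock: 9.52
position: [0.5631, 0.0507, 0.1739]
ee_rot: [0.416, 0.571, -0.417, 0.572]
ft_force: [0.2, -0.6, 0.3]
grip_width: -0.001
clock: 9.95
position: [0.5637, 0.051, 0.1706]
ee_rot: [0.416, 0.571, -0.416, 0.572]
ft_force: [1.1, -0.2, -0.2]
grip_width: 0.001
clock: 10.2
position: [0.5637, 0.0511, 0.1695]
ee_rot: [0.416, 0.572, -0.416, 0.572]
ft_force: [-0.6, 0.2, -0.7]
grip_width: -0.0
```

```bash
python3 -m crank '[[1,[0,0,-0.1],[0,0,0]],[1,[0,0,0],[0,0,0]],[1,[0,0,0],[0,0,0]]]'
python3 -m crank '[[1,[0,0,-0.05],[0,0,0]],[1,[0,0,-0.05],[0,0,0]],[1,[0,0,0],[0,0,0]],[1,[0,0,0],[0,0,0]]]'
python3 snap.py D1
python3 flow.py D side 226,242,184,208 230,246,186,194
python3 -m crank '[[1,[0,0,1.2],[0,0,0]],[1,[0,0,1.2],[0,0,0]],[1,[0,0,0],[0,0,0]]]'
python3 - <<'E'
from h import *
c=shot("top","z.png")
for r in mark_of("top_1",c): w=W(c,r["location"]); print(round(r["conf"],2),w.round(3))
E
```

```text
clock: 10.45
position: [0.5637, 0.0511, 0.1684]
ee_rot: [0.416, 0.572, -0.416, 0.572]
ft_force: [-0.2, 0.2, -0.1]
grip_width: -0.0
clock: 10.78
position: [0.5638, 0.0512, 0.1679]
ee_rot: [0.416, 0.571, -0.416, 0.572]
ft_force: [-1.4, 0.1, 3.9]
grip_width: -0.002
side 226,242,184,208 (array([0., 0.], dtype=float32), 0.999)
side 230,246,186,194 (array([0.01, 0.02], dtype=float32), 0.999)
clock: 11.13
position: [0.5651, 0.0515, 0.1946]
ee_rot: [0.417, 0.571, -0.415, 0.573]
ft_force: [0.7, 0.7, 0.5]
grip_width: 0.003
0.81 [0.29  0.189 0.026]
0.77 [ 0.483 -0.103  0.175]
0.72 [ 0.509 -0.233  0.17 ]
0.66 [ 0.267 -0.377  0.031]
0.64 [ 0.29  -0.24   0.026]
0.31 [ 0.553 -0.091 -0.   ]
```

A, B and D all met the finger at 0.168 and did not move. C gave way and met it higher, so C is the one that rocks. I'm going to the middle of C.

```bash
python3 -m crank '[[1,[-0.3,-2,0.5],[0,0,0]],[1,[-0.7,-3.6,0],[0,0,0]],[1,[-0.7,-3.7,0],[0,0,0]],[1,[-0.7,-3.8,0],[0,0,0]],[1,[-0.8,-3.8,0],[0,0,0]],[1,[-0.8,-3.8,0],[0,0,0]],[1,[-0.8,-3.8,0],[0,0,0]],[1,[-0.7,-3.8,0],[0,0,0]],[1,[0,0,-1],[0,0,0]],[1,[0,0,-1],[0,0,0]],[1,[0,0,0],[0,0,0]],[1,[0,0,0],[0,0,0]]]'
python3 - <<'E'
from h import *
o=telemetry.get_obs();p=o["position"];print(((np.array([.509,-.232,.174])-p)*100).round(2))
E
```

```text
clock: 12.23
position: [0.5088, -0.2302, 0.1758]
ee_rot: [0.416, 0.573, -0.416, 0.571]
ft_force: [-0.5, 0.8, 0.6]
grip_width: 0.0
[ 0.02 -0.18 -0.18]
```

```bash
python3 snap.py M0
python3 -m crank '[[1,[0,-0.2,-0.15],[0,0,0]],[1,[0,0,-0.1],[0,0,0]],[1,[0,0,-0.1],[0,0,0]],[1,[0,0,0],[0,0,0]],[1,[0,0,0],[0,0,0]]]'
python3 -m crank '[[1,[0,0,-0.1],[0,0,0]],[1,[0,0,0],[0,0,0]],[1,[0,0,0],[0,0,0]]]'
python3 -m crank '[[1,[0,0,-0.1],[0,0,0]],[1,[0,0,0],[0,0,0]],[1,[0,0,0],[0,0,0]]]'
python3 -m crank '[[1,[0,0,-0.1],[0,0,0]],[1,[0,0,0],[0,0,0]],[1,[0,0,0],[0,0,0]]]'
```

```text
clock: 12.75
position: [0.5088, -0.2338, 0.1731]
ee_rot: [0.416, 0.572, -0.416, 0.572]
ft_force: [0.2, -0.8, -0.1]
grip_width: 0.002
clock: 13.0
position: [0.5088, -0.2339, 0.1721]
ee_rot: [0.416, 0.572, -0.416, 0.572]
ft_force: [1.0, -0.5, -0.7]
grip_width: 0.001
clock: 13.25
position: [0.5088, -0.2339, 0.1712]
ee_rot: [0.416, 0.571, -0.416, 0.572]
ft_force: [-0.8, -1.0, 1.3]
grip_width: 0.002
clock: 13.5
position: [0.5088, -0.2339, 0.1702]
ee_rot: [0.416, 0.571, -0.416, 0.572]
ft_force: [-0.3, -0.0, 3.7]
grip_width: -0.001
```

Contact at 0.172 with a springy 2 N/mm, so C is confirmed. I'm pressing on to about 15 N.

```bash
python3 -m crank '[[1,[0,0,-0.1],[0,0,0]],[1,[0,0,-0.1],[0,0,0]],[1,[0,0,-0.1],[0,0,0]],[1,[0,0,0],[0,0,0]],[1,[0,0,0],[0,0,0]]]'
python3 -m crank '[[1,[0,0,-0.08],[0,0,0]],[1,[0,0,0],[0,0,0]],[1,[0,0,0],[0,0,0]]]'
```

```text
clock: 13.92
position: [0.5089, -0.2339, 0.1679]
ee_rot: [0.416, 0.571, -0.416, 0.572]
ft_force: [-4.1, 1.5, 11.6]
grip_width: 0.004
clock: 14.17
position: [0.509, -0.234, 0.1678]
ee_rot: [0.416, 0.571, -0.416, 0.572]
ft_force: [-7.9, 2.2, 17.0]
grip_width: -0.0
```

```bash
python3 -m crank '[[1,[-0.05,0,0.02],[0,0,0]],[1,[0,0,0],[0,0,0]],[1,[0,0,0],[0,0,0]]]'
python3 -m crank '[[1,[0,0,0],[0,0,0]],[1,[0,0,0],[0,0,0]],[1,[0,0,0],[0,0,0]],[1,[0,0,0],[0,0,0]],[1,[0,0,0],[0,0,0]],[1,[0,0,0],[0,0,0]]]'
python3 snap.py M1
python3 flow.py M side 271,286,155,164 265,277,138,158
python3 -c "
import cv2
for n,(a,b,c,d) in dict(top=(330,430,160,235),side=(255,325,120,173)).items():
    cv2.imwrite(f'pics/q_{n}.png',cv2.hconcat([cv2.resize(cv2.imread(f'pics/{k}_{n}.png')[c:d,a:b],(390,296),interpolation=cv2.INTER_CUBIC) for k in('M0','M1')]))
cv2.imwrite('pics/q3.png',cv2.vconcat([cv2.imread('pics/q_top.png'),cv2.imread('pics/q_side.png')]))"
```

```text
clock: 14.42
position: [0.5089, -0.234, 0.1679]
ee_rot: [0.416, 0.571, -0.416, 0.572]
ft_force: [-2.9, 1.5, 14.1]
grip_width: -0.003
clock: 14.92
position: [0.5089, -0.234, 0.1679]
ee_rot: [0.416, 0.571, -0.416, 0.572]
ft_force: [-2.6, 1.4, 12.9]
grip_width: -0.002
side 271,286,155,164 (array([0.05, 2.06], dtype=float32), 0.945)
side 265,277,138,158 (array([-0.07,  0.71], dtype=float32), 0.966)
```

View pics/q3.png

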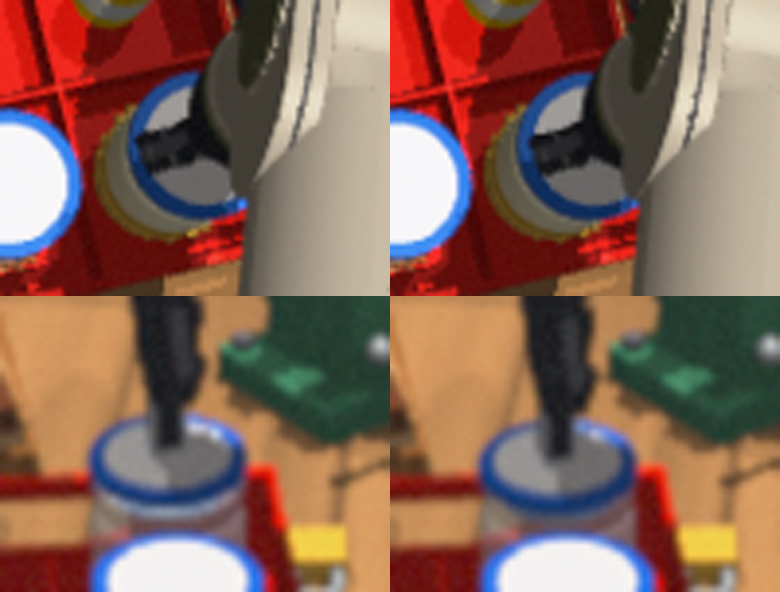

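Run:
```python
from h import *
for n,(a,b,s) in dict(top=(330,160,3.9),side=(255,120,5.57)).items():
    c=viewer.camera(n); p=telemetry.get_obs()["position"]; print(n,np.array(c["cam_to_world"])[:3,3].round(2))
    f=lambda w:((pix(c,w)-[a,b])*s).round()
    print("tcp",f(p),"tcp+60mm",f(p+[0,0,.06]),"lid L/R/F/B",[f([.509+dx,-.232+dy,.168]) for dx,dy in((0,.05),(0,-.05),(.05,0),(-.05,0))])
    for t in("top_1","lid_1"):
        for r in mark_of(t,c):
            w=W(c,r["location"])
            if w[2]>.1: print(t,w.round(3))
```

```text
top [0.35 0.03 1.29]
tcp [202. 138.] tcp+60mm [223. 124.] lid L/R/F/B [array([125., 140.]), array([273., 135.]), array([195.,  65.]), array([203., 211.])]
top_1 [0.46  0.028 0.171]
top_1 [ 0.508 -0.233  0.168]
top_1 [0.595 0.056 0.17 ]
top_1 [ 0.485 -0.103  0.169]
lid_1 [ 0.506 -0.234  0.156]
lid_1 [0.463 0.025 0.16 ]
lid_1 [0.593 0.052 0.157]
lid_1 [ 0.48  -0.099  0.163]
side [0.35 1.08 0.96]
tcp [167. 157.] tcp+60mm [167.  71.] lid L/R/F/B [array([157., 201.]), array([176., 118.]), array([ 87., 154.]), array([247., 163.])]
top_1 [ 0.487 -0.102  0.168]
top_1 [0.597 0.058 0.17 ]
top_1 [0.466 0.029 0.17 ]
top_1 [ 0.511 -0.231  0.166]
lid_1 [0.602 0.057 0.156]
lid_1 [ 0.507 -0.232  0.155]
lid_1 [ 0.489 -0.099  0.159]
```

The fingertip is within about 5 mm of the lid's middle, with the lid level at 0.168 and the gap closed. The push is a steady 13 N, so I'm handing in while holding.

```bash
python3 -c "
from h import *
o=telemetry.get_obs(); print(o['clock'],o['position'],o['ft_force']); print(manip.hand_in())"
```

```text
15.3167 [ 0.50889402 -0.23398112  0.16787018] [-4.32077762  1.45218448 13.85898192]
the job is handed in; nothing more can be done
None
```

I found the lid that rocks, pressed it home in its middle, and handed the job in at 15.3 s while still holding it down with about 14 N.

- **Which lid:** I pressed the edge of all four blue lids. The three at about (0.466, 0.028), (0.487, -0.102) and (0.599, 0.057) met the finger at z = 0.168 and did not move. The right-hand front one, at (0.509, -0.232), met it about 1 mm higher and shifted 0.6 px in the top view.
- **Pressing it home:** In its middle that lid first met the finger at about z = 0.172 and gave way springily at roughly 2 N/mm. It went firm at 0.168, the height of the other lids.
- **Last checks:** The fingertip was at z = 0.1679, within about 5 mm of the lid's middle. The pictures show the lid lower, level and with the gap under its edge closed.
- **Weaker evidence:** In the edge test the force reading was noisy (about 0.5 to 1 N), and the side view did not clearly show the far edge lifting. The choice of lid therefore rests on the higher contact, the top-view shift and the springy middle press. That edge press also reached 8.8 N, more than a light touch.

Every contact I made was with a lid. I did not re-check the positions of the other things at the end.

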